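# Put mould hardware away in the bypass-door case

### The arm

A 6-joint arm with a two-finger parallel gripper is mounted at the origin on a cart in front of the work surface, level with it; the furniture and walls round the work are solid. World frame = base frame: x ahead of the robot, y to its left, z up, the work surface at z = 0. Lengths are in m, angles in rad, forces in N, time in s.
With the tool pointing down it reaches from about 0.275 to 0.725 m from the base axis. Payload 5.6 kg.
Tool frame: the origin (TCP) lies at the centre of the arm's flange, where the gripper is bolted on; the fingertips stand 173 mm ahead of it and the grasp point (between the pads) lies ctrl.grip_depth ahead of it (ctrl.grip_depth is the distance from the TCP to the grasp point, in m); z points along the fingers, y is the line along which they close (so a half turn about z gives the same grasp; the last joint's range is limited). The gripper opens to 85 mm and grips with 20 to 120 N. Pads are 22 mm wide; open, the fingers measure 114 mm over their backs; the gripper's body (76 mm by 85 mm) begins 54 mm behind the grasp point. The pads swing forward as they close: fully open they stand 13 mm farther back than shut.
Start: joints at [-0.948, 0.255, 0.108, 0, -1.424, -0.285], TCP at [0.182, -0.519, 0.405] pointing down, gripper open.
Joint ranges: [-2.95, 2.95], [-1.21, 1.97], [-1.09, 1.5], [-2.87, 1.71], [-2.94, -0.07], [-3.05, 3.05]. Speed limits (rad/s): [2.57, 2.57, 3.14, 3.14, 3.14, 3.14].

### API

Orientations are given as a unit quaternion [x, y, z, w].
In Python, from rig import ctrl, effector, telemetry, vision gives the robot as it stands. Calls block until the motion is done:
- ctrl.move_to(position, orientation): joint-space move of the TCP to a pose.
- ctrl.servo_line(position, attitude=None, vel=0.15, force_limit=None): straight line of the TCP; attitude=None keeps the orientation; vel is the mean speed in m/s. With force_limit (N) it stops when the force on the tool has changed by that much, and returns True; else False.
- ctrl.move_j(angles): joint-space move.
- effector.let_go() and effector.clamp(): open the fingers fully, or close them until they stop; the grip force is fixed at half the most.
- ctrl.pause(seconds).
- ctrl.ik(position, orientation): joint angles nearest the present ones, or None.
- telemetry.read_state(): the state.
- vision.grab_frame(name): name is "scene" or "side" or "wrist"; returns the picture (400x640x3 uint8, red, green, blue); there is no depth.
- vision.camera_model(name): a dict with "K" (3x3 intrinsics, pixels), "extrinsics" (4x4, takes a point from world to camera coordinates); the wrist camera has in their place "hand_eye" (4x4, takes a point from camera to tool coordinates, whose origin is the TCP and whose axes are the flange's). Camera axes: x right, y up, looking along -z (the intrinsics and any distortion apply to the point x, -y, -z); pixel columns grow to the right and rows downward; lengths in m; the calibration is good to about 2 mm. The wrist camera is an equidistant fisheye: a pixel r from the principal point sees the ray r / f radians off the axis. A picture is of the moment at which its call begins: read the wrist's pose just before it. camera_model takes no time and is no camera call.
A pose or a line that the arm cannot do raises ctrl.Unreachable and nothing moves.
- ctrl.hand_in(): hands the job in; it is judged then, once.
The state is a dict: "time_s": time; "joints": joint angles; "dq": joint speeds; "joint_torque": joint torques, N m; "eef_pos": TCP position; "tool_rot": TCP orientation; "ft_force": force on the tool from outside, world axes, zero at the start; "wrist_torque": the same for the moment, N m; "finger_gap": finger opening in m; "grip_force": force on a finger pad.
Only numpy, scipy, OpenCV 4.12 (cv2) and the standard library are available. Lean on these libraries where they do the work, as an engineer would, in place of code of your own. Each camera call takes 0.05 s, during which the arm holds its last target. There are 200 camera calls.

### The job

A mould bar and a strap clamp have been left out on the bench. Put each away in the blue case with the clear sliding doors, lying flat along the empty outer lane of the bay that already holds one of its kind, and leave both doors fully shut. The doors bypass each other on a double track, so only one bay can be opened at a time; leave the spares lying in their own lanes and do not disturb the other things on the bench.

Things in the scene. Friction and masses are not known exactly. Their poses are not given: they have to be found in the camera images.
- case: Heavy blue case, fixed, 176 mm deep (x, away from the robot at yaw 0), 322 mm wide (y, to the left). Origin: centre of its underside, on the bench. Door plane rises to the rear at 0.24 rad; track tops 56 mm high in front, 98 at the rear. A wall at y = 0 parts left and right bay (each 152 mm wide, 164 deep, floor at z = 25 mm); a rib 6 mm high at y = +-66 mm parts each into inner and outer lane.
- left_door (a joint): Left clear door, in the front (upper) track. In m: 0 = shut over the left bay, 0.125 = slid right (case -y) over the right door. Friction 1.5 N, stays where left. When left_door + right_door = 0.125 its leading edge meets the right door's pull: sliding either door further open then pushes the other one shut.
- right_door (a joint): Right clear door, in the rear (lower) track, passes behind (under) the left door. In m: 0 = shut over the right bay, 0.125 = slid left (case +y). Friction 1.5 N. Fully open, either door uncovers the outer 126 mm of its bay, and its pull stands 15 mm beside the middle wall.
- left_pull (a point): Point in the left door's pull: a black fin standing up from the door near its outer end, 12 mm thick (case y), 40 mm long (case x, up the slope). The point is 12 mm below the fin's top and 20 mm above the upper door's sheet: tips straddling the fin may go at most 13 mm below it. Door shut: at case (-46, 140, 84) mm.
- right_pull (a point): The same point in the right door's pull, an equal black fin whose top is as high, near that door's outer (right) end; door shut: at case (-46, -140, 84) mm. Keep tips as high as at the left one, since the left door may lie beside it.
- lane_left (a point): Point on the floor of the left bay's empty outer lane, in its middle. The lane is 86 mm wide (case y), 164 mm long (case x), between the end plate (at its outer side) and the rubber rib. Case z = 25 mm.
- lane_right (a point): Point on the floor of the right bay's empty outer lane, in its middle; the lane is the mirror image of the left one.
- loose_bar: The mould bar left out: grey steel channel bar, two upright pins in its middle, 26 mm wide (x), 116 mm long (y), flanks 16 mm high, 26 mm to the tops of the pins, about 0.28 kg. Origin: centre of the underside. Lies flat on the black mat right of the case, nearer to it or farther than the strap clamp.
- loose_clamp: The strap clamp left out: dark forged flat bar, 30 mm wide (x), 100 mm long (y), 16 mm high, about 0.35 kg. Origin: centre of the underside. Lies flat on the black mat right of the case, beside the mould bar. Behind the mat the press overhangs (y below -0.13 m): its platen 0.17 m up from x = 0.61 m on, its head 0.51 m up from x = 0.575 m on.
- spare_bar: A second mould bar of the same size, lying in the inner lane (next to the middle wall) of one bay, its length along case x. It shows the bay for mould bars.
- spare_clamp: A second strap clamp of the same size, lying in the inner lane of the other bay, its length along case x. It shows the bay for strap clamps.
- drift: Brass drift, 15 mm wide, 126 mm long (y), 13 mm high, lying about parallel to the loose mould bar, 58 to 66 mm from it, centre line to centre line. Origin: centre of the underside. Bystander.
- insert_1: Steel mould insert, 34 mm wide (x), 62 mm long (y), 18 mm high, lying beside the loose strap clamp, 62 to 70 mm from it, centre line to centre line. Origin: centre of the underside. Bystander.
- screwdriver: Green-handled screwdriver, 170 mm long (y), 25 mm thick, lying on the pale board left of the case. Origin: centre of the underside. Bystander.
- pliers_1: Blue-handled pliers, 200 mm long (y), 12 mm high, lying behind the case. Origin: centre of the underside. Bystander.

How it is judged:
By the outcome, as a careful person would: the job done as asked, in the order asked, and still so for the second after the job is handed in, with the robot touching nothing.
It also fails if it takes over 72 s, if anything falls off the work surface, if the arm or the gripper's body presses on something with over 40 N, if the wrist force passes 120 N, or if a joint passes its speed limit or range.

## Working session

There is one attempt and no reset: what is moved stays moved. The work goes in short steps, each a Python script; the robot and the scene stay as the last script left them, time stands still between calls to the robot, and variables do not carry over. Pictures are saved under pics/ and viewed, at most 12 in all, crops included, and the job is handed in when it is done.

```bash
ls; mkdir -p pics
python3 - <<'E'
from rig import ctrl, effector, telemetry, vision
import cv2, numpy as np
np.set_printoptions(precision=4,suppress=True)
for n in ["scene","side","wrist"]:
    im=vision.grab_frame(n); cv2.imwrite(f"pics/{n}0.png",im[:,:,::-1]); print(n,vision.camera_model(n))
print(telemetry.read_state(),ctrl.grip_depth)
E
```

```text
pics
scene {'K': array([[513.472 ,   0.    , 319.7607],
       [  0.    , 513.472 , 196.71  ],
       [  0.    ,   0.    ,   1.    ]]), 'extrinsics': array([[ 0.4947, -0.8691, -0.0014, -0.2642],
       [ 0.3776,  0.2135,  0.901 , -0.2983],
       [-0.7827, -0.4463,  0.4338, -1.0841],
       [ 0.    ,  0.    ,  0.    ,  1.    ]])}
side {'K': array([[464.2334,   0.    , 321.801 ],
       [  0.    , 464.2334, 189.6182],
       [  0.    ,   0.    ,   1.    ]]), 'extrinsics': array([[-0.8522, -0.5229, -0.018 ,  0.5373],
       [ 0.3416, -0.5822,  0.7378, -0.276 ],
       [-0.3963,  0.6226,  0.6748, -1.1544],
       [ 0.    ,  0.    ,  0.    ,  1.    ]])}
wrist {'K': array([[309.7069,   0.    , 321.4036],
       [  0.    , 309.7069, 195.9234],
       [  0.    ,   0.    ,   1.    ]]), 'hand_eye': array([[-0.0006,  0.9632,  0.2687,  0.0678],
       [ 1.    ,  0.0006,  0.0002,  0.0011],
       [ 0.0001,  0.2687, -0.9632,  0.032 ],
       [ 0.    ,  0.    ,  0.    ,  1.    ]])}
{'time_s': 0.15, 'joints': array([-0.9484,  0.2556,  0.1073, -0.0003, -1.4239, -0.2846]), 'dq': array([-0.0006,  0.0005,  0.0027,  0.0026, -0.0007, -0.0001]), 'joint_torque': array([ -0.0001, -38.694 ,  23.8082,   5.3667,  -0.0046,  -0.    ]), 'eef_pos': array([ 0.1823, -0.5188,  0.404 ]), 'tool_rot': array([-0.1681,  0.9858,  0.0007, -0.0002]), 'ft_force': array([0.2158, 0.9206, 0.3068]), 'wrist_torque': array([0.0294, 0.027 , 0.0125]), 'grip_force': 0.0, 'finger_gap': 0.08522342111880388} 0.1547
```

View pics/scene0.png

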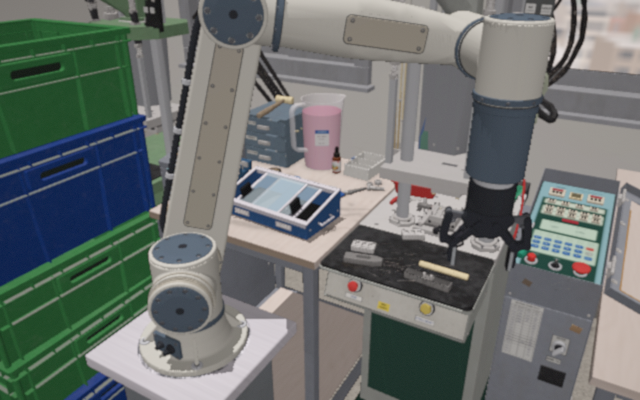

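View pics/side0.png

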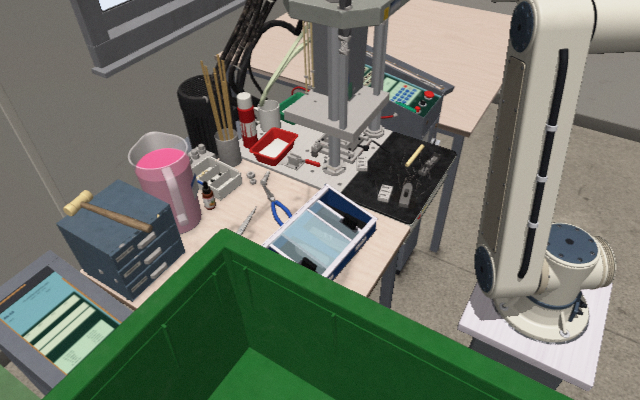

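The scene view shows the case around (288,203), the insert at (364,246), the clamp at (363,258), the bar at (428,280) and the drift at (445,270). The side view agrees.

```bash
cat > h.py <<'E'
from rig import ctrl, effector, telemetry, vision
import cv2, numpy as np, sys
from scipy.spatial.transform import Rotation as R
np.set_printoptions(precision=4,suppress=True)
G=ctrl.grip_depth
def down(t):
    "tool pointing down, tool x along world angle t; fingers close along t-90deg"
    c,s=np.cos(t),np.sin(t)
    return R.from_matrix(np.array([[c,s,0],[s,-c,0],[0,0,-1.]])).as_quat()
def ray(n,uv,st=None):
    m=vision.camera_model(n);K=m["K"];x=(uv[0]-K[0,2])/K[0,0];y=(uv[1]-K[1,2])/K[1,1]
    if n=="wrist":
        r=np.hypot(x,y);k=np.sin(r)/max(r,1e-9);d=np.array([x*k,-y*k,-np.cos(r)])
        T=np.eye(4);T[:3,:3]=R.from_quat(st["tool_rot"]).as_matrix();T[:3,3]=st["eef_pos"];T=T@m["hand_eye"]
    else:
        d=np.array([x,-y,-1.]);T=np.linalg.inv(m["extrinsics"])
    return T[:3,3],T[:3,:3]@d
def onz(n,uv,z,st=None):
    o,d=ray(n,uv,st);return o+d*(z-o[2])/d[2]
def shot(name):
    st=telemetry.read_state();im=vision.grab_frame("wrist")
    cv2.imwrite(f"pics/{name}.png",im[:,:,::-1]);np.savez(f"pics/{name}.npz",eef_pos=st["eef_pos"],tool_rot=st["tool_rot"]);return st
E
python3 - <<'E'
from h import *
for k,uv,z in [("caseS",(288,203),.075),("ins",(364,246),.018),("cl",(363,258),.016),("bar",(428,280),.016),("drift",(445,270),.013)]:
    print(k,onz("scene",uv,z))
for k,uv,z in [("caseSide",(322,235),.075),("ins",(385,193),.018),("cl",(405,195),.016),("bar",(430,165),.016),("drift",(413,155),.013)]:
    print(k,onz("side",uv,z))
for p in [(.40,-.2,.42),(.42,-.1,.42),(.45,0.1,.45)]:
    for t in [0,-.5,.5,np.pi,2.6,-2.6]: print(p,t,ctrl.ik(p,down(t)))
E
```

```text
caseS [0.5102 0.0925 0.075 ]
ins [ 0.4875 -0.1638  0.018 ]
cl [ 0.4349 -0.1858  0.016 ]
bar [ 0.4232 -0.3653  0.016 ]
drift [ 0.4902 -0.3869  0.013 ]
caseSide [0.5399 0.1441 0.075 ]
ins [ 0.4912 -0.1451  0.018 ]
cl [ 0.4354 -0.1699  0.016 ]
bar [ 0.424  -0.3439  0.016 ]
drift [ 0.4943 -0.3687  0.013 ]
(0.4, -0.2, 0.42) 0 [-0.1111  0.0449 -0.1045  0.     -1.4214  1.6819]
(0.4, -0.2, 0.42) -0.5 [-0.1111  0.0449 -0.1045  0.     -1.4214  1.1819]
(0.4, -0.2, 0.42) 0.5 [-0.1111  0.0449 -0.1045  0.     -1.4214  2.1819]
(0.4, -0.2, 0.42) 3.141592653589793 [-0.1111  0.0449 -0.1045  0.     -1.4214 -1.4597]
(0.4, -0.2, 0.42) 2.6 [-0.1111  0.0449 -0.1045  0.     -1.4214 -2.0012]
(0.4, -0.2, 0.42) -2.6 [-0.1111  0.0449 -0.1045  0.     -1.4214 -0.9181]
(0.42, -0.1, 0.42) 0 [ 0.132   0.0133 -0.1373  0.     -1.4201  1.4388]
(0.42, -0.1, 0.42) -0.5 [ 0.132   0.0133 -0.1373  0.     -1.4201  0.9388]
(0.42, -0.1, 0.42) 0.5 [ 0.132   0.0133 -0.1373  0.     -1.4201  1.9388]
(0.42, -0.1, 0.42) 3.141592653589793 [ 0.132   0.0133 -0.1373  0.     -1.4201 -1.7028]
(0.42, -0.1, 0.42) 2.6 [ 0.132   0.0133 -0.1373  0.     -1.4201 -2.2444]
(0.42, -0.1, 0.42) -2.6 [ 0.132   0.0133 -0.1373  0.     -1.4201 -1.1612]
(0.45, 0.1, 0.45) 0 [ 0.5602  0.0665 -0.006   0.     -1.4983  1.0106]
(0.45, 0.1, 0.45) -0.5 [ 0.5602  0.0665 -0.006   0.     -1.4983  0.5106]
(0.45, 0.1, 0.45) 0.5 [ 0.5602  0.0665 -0.006   0.     -1.4983  1.5106]
(0.45, 0.1, 0.45) 3.141592653589793 [ 0.5602  0.0665 -0.006   0.     -1.4983 -2.131 ]
(0.45, 0.1, 0.45) 2.6 [ 0.5602  0.0665 -0.006   0.     -1.4983 -2.6726]
(0.45, 0.1, 0.45) -2.6 [ 0.5602  0.0665 -0.006   0.     -1.4983 -1.5894]
```

Run:
```python
from h import *
ctrl.move_to([.43,-.26,.36],down(np.pi)); shot("w1")
ctrl.move_to([.56,.11,.40],down(np.pi)); shot("w2")
print(telemetry.read_state()["time_s"])
```

```text
3.0667
```

View pics/w1.png

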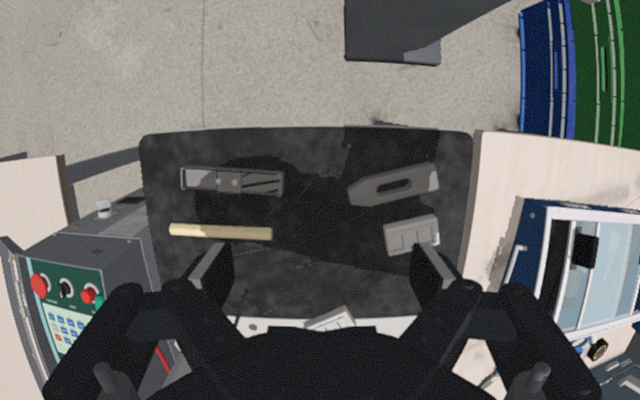

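View pics/w2.png

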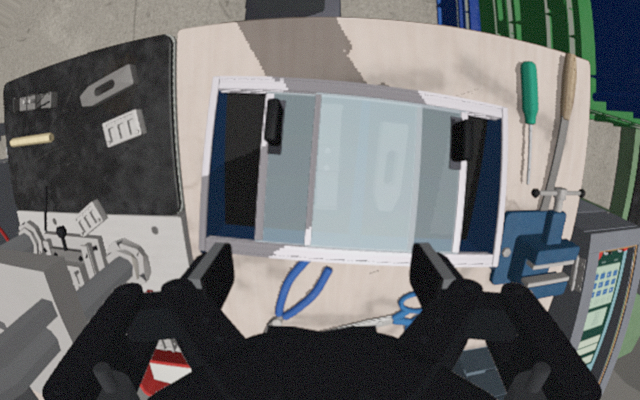

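w1 shows the bar at about (233,181), the drift at (221,232), the clamp at (395,186) and the insert at (411,235). w2 shows the case with the slotted clamp spare in the left bay at (390,165) and the right pull at (273,122). The left pull is at (460,140), and both doors look partly open. I'll zoom in for accurate corners.

Run:
```python
import cv2
a=cv2.imread("pics/w1.png")[150:260,165:445];a=cv2.convertScaleAbs(a,alpha=1.6,beta=10)
cv2.imwrite("pics/c1.png",cv2.resize(a,None,fx=2.8,fy=2.8,interpolation=cv2.INTER_CUBIC))
a=cv2.imread("pics/w2.png")[70:270,200:510]
cv2.imwrite("pics/c2.png",cv2.resize(a,None,fx=2.5,fy=2.5,interpolation=cv2.INTER_CUBIC))
```

```text
(no output)
```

View pics/c1.png

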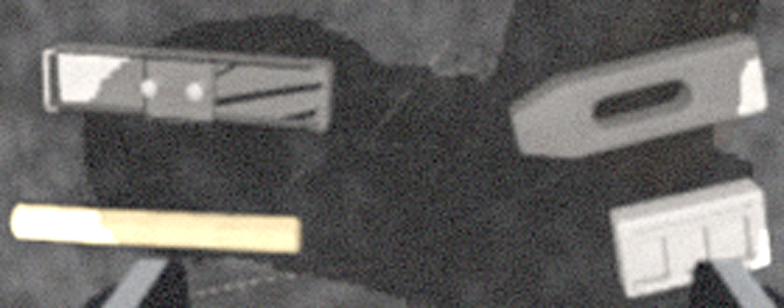

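View pics/c2.png

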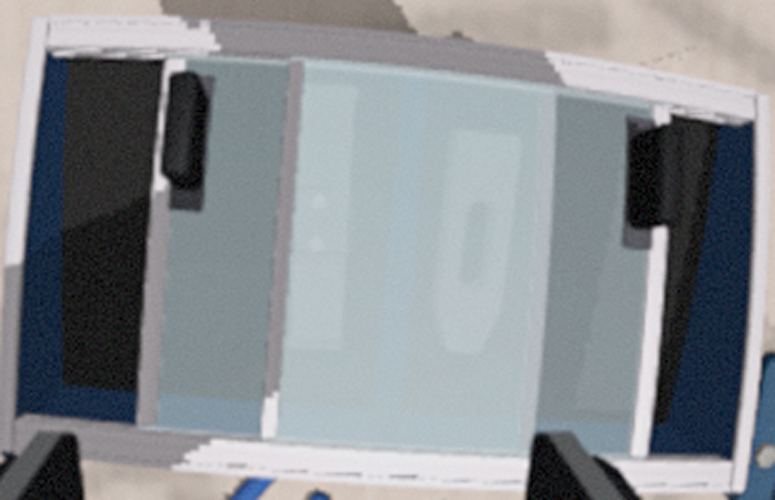

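The zoom shows the bar's pins at c1 (150,88) and (195,92), so bars belong in the right bay. The clamp's ends are at (517,128) and (757,73). In c2 the spare bar lies in the right bay at (325,220) and the spare clamp in the left bay at (480,240). The fins are at about (186,128) and (652,175).

Run:
```python
from h import *
from scipy.optimize import least_squares
s1=dict(np.load("pics/w1.npz"));s2=dict(np.load("pics/w2.npz"))
f1=lambda u,v,z:onz("wrist",(u/2.8+165,v/2.8+150),z,s1)
f2=lambda u,v,z:onz("wrist",(u/2.5+200,v/2.5+70),z,s2)
b=[f1(150,88,.026),f1(195,92,.026)];print("bar c",np.mean(b,0),"pins",b)
e=[f1(48,78,.016),f1(330,95,.016)];print("bar ends",e,np.mean(e,0), np.linalg.norm(e[1]-e[0]))
print("bar sides",f1(190,51,.016),f1(190,119,.016))
e=[f1(517,128,.016),f1(757,73,.016)];print("clamp",np.mean(e,0),np.linalg.norm(e[1]-e[0]),"yaw",np.arctan2(*(e[1]-e[0])[[0,1]]))
print("slot",f1(643,101,.016),"drift",f1(156,227,.013),"ins",f1(692,235,.018))
C=[(35,18,-88,-161,56),(765,95,-88,161,56),(0,455,88,-161,98),(742,490,88,161,98)]
P=np.array([f2(u,v,z/1000)[:2] for u,v,x,y,z in C]);M=np.array([[c[2],c[3]] for c in C])/1000
T=lambda p,m:p[:2]+m@np.array([[np.cos(p[2]),np.sin(p[2])],[-np.sin(p[2]),np.cos(p[2])]])
r=least_squares(lambda p:(T(p,M)-P).ravel(),[.5,.1,0]);p=r.x;print("case",p,"res mm",r.fun.reshape(-1,2)*1000)
inv=lambda q:(np.array([[np.cos(p[2]),np.sin(p[2])],[-np.sin(p[2]),np.cos(p[2])]])@(q[:2]-p[:2])*1000)
for n,u,v,z in [("Rfin top",180,125,.096),("Lfin top",662,175,.096),("sbarL",297,220,.041),("sbarR",352,220,.041),("sbar pins",317,222,.051),("sbar front",325,85,.041),("sbar rear",320,350,.041),("sclL",443,240,.041),("sclR",515,240,.041),("scl front",490,130,.041),("scl rear",465,353,.041)]:
    print(n,inv(f2(u,v,z)))
np.save("case.npy",p)
```

```text
bar c [ 0.4311 -0.3575  0.026 ] pins [array([ 0.4303, -0.3663,  0.026 ]), array([ 0.432 , -0.3488,  0.026 ])]
bar ends [array([ 0.4279, -0.4135,  0.016 ]), array([ 0.4358, -0.2997,  0.016 ])] [ 0.4319 -0.3566  0.016 ] 0.11406936400248054
bar sides [ 0.4184 -0.3527  0.016 ] [ 0.4449 -0.3545  0.016 ]
clamp [ 0.4376 -0.1833  0.016 ] 0.09573141508258948 yaw -0.23090110127641597
slot [ 0.438  -0.1821  0.016 ] drift [ 0.4911 -0.3742  0.013 ] ins [ 0.4923 -0.1583  0.018 ]
case [ 0.5509  0.1522 -0.0738] res mm [[-0.5462 -1.3907]
 [-1.5436  1.527 ]
 [ 0.3855 -0.6489]
 [ 1.7043  0.5126]]
Rfin top [-45.932 -89.157]
Lfin top [-44.4494  90.0005]
sbarL [ -6.4241 -45.6612]
sbarR [ -8.1643 -22.265 ]
sbar pins [ -7.695  -37.3787]
sbar front [-64.5334 -38.0963]
sbar rear [ 50.8773 -31.4006]
sclL [-2.67   17.9272]
sclR [-5.4813 50.2708]
scl front [-52.1463  33.5782]
scl rear [47.8173 34.1519]
```

```bash
cat >> h.py <<'E'
try: CP=np.load("case.npy")
except Exception: CP=None
def W(x,y,z):
    "case mm -> world m"
    c,s=np.cos(CP[2]),np.sin(CP[2]);return np.array([CP[0]+(c*x-s*y)/1e3,CP[1]+(s*x+c*y)/1e3,z/1e3])
def inv(q):
    c,s=np.cos(CP[2]),np.sin(CP[2]);d=(np.array(q)[:2]-CP[:2])*1e3;return np.array([c*d[0]+s*d[1],-s*d[0]+c*d[1]])
def rep(tag):
    s=telemetry.read_state();print(tag,"t",round(s["time_s"],2),"pos",s["eef_pos"],"case",inv(s["eef_pos"]),"F",s["ft_force"],"gap",round(s["finger_gap"],4),"grip",round(s["grip_force"],1));return s
E
python3 - <<'E'
from h import *
q=down(CP[2])
effector.clamp()
ctrl.move_to([.45,-.06,.215],q);rep("above")
print(ctrl.servo_line([.45,-.06,.162],vel=.05,force_limit=5));rep("touch")
ctrl.servo_line([.45,-.06,.25],vel=.2)
effector.let_go();rep("up")
E
```

```text
above t 6.62 pos [ 0.4502 -0.0599  0.2151] case [ -84.8184 -218.9968] F [-0.3298  0.1656 -0.7221] gap 0.0003 grip 0.0
True
touch t 7.42 pos [ 0.4498 -0.06    0.1735] case [ -85.1717 -219.1246] F [-2.2467  0.7915  9.0115] gap 0.0 grip 4.4
up t 8.73 pos [ 0.45 -0.06  0.25] case [ -84.9783 -219.0818] F [ 0.0916  0.0864 -0.2028] gap 0.0856 grip 0.0
```

Run:
```python
from h import *
q=down(CP[2])
ctrl.move_to(W(-46,-90,300),q)
ctrl.servo_line(W(-46,-90,249),vel=.12)
effector.clamp();s=rep("clamped")
print(ctrl.servo_line(W(-46,-11,249),vel=.1,force_limit=15));rep("slid")
effector.let_go()
ctrl.servo_line(W(-46,-15,300),vel=.2);rep("up")
st=shot("w3");im=vision.grab_frame("scene")
```

```text
clamped t 10.61 pos [0.4984 0.0658 0.2493] case [-45.9632 -90.0429] F [-1.8627  0.1779  3.0504] gap 0.0108 grip 61.1
True
slid t 11.33 pos [0.5043 0.1403 0.2494] case [-45.6574 -15.2902] F [ 0.6084 -3.1379  3.5454] gap 0.0104 grip 61.7
up t 12.44 pos [0.504  0.1408 0.3009] case [-45.9051 -14.8903] F [-0.9374 -0.2588 -1.0734] gap 0.0858 grip 0.0
```

View pics/w3.png

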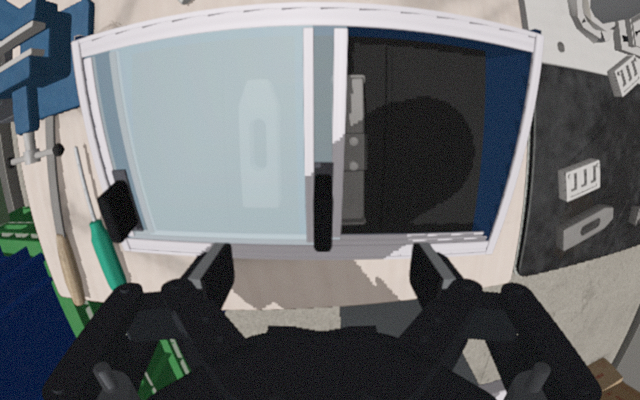

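The picture shows the right door fully open, with its fin at (322,205). The left door is shut, with its fin at (118,205). The right bay is clear, and the spare bar is next to the wall at (353,150). Next I'll touch the mat to get its height, then grasp the bar.

Run:
```python
from h import *
yb=-.075;q=down(-np.pi/2+yb)
ctrl.move_to([.44,-.26,.30],q)
effector.clamp()
ctrl.servo_line([.44,-.26,.19],vel=.15)
print(ctrl.servo_line([.44,-.26,.158],vel=.04,force_limit=5));zt=rep("touch")["eef_pos"][2]
np.save("zt.npy",zt)
ctrl.servo_line([.44,-.26,.27],vel=.2)
effector.let_go()
b=np.array([.4315,-.357])
ctrl.move_to([*b,.25],q)
ctrl.servo_line([*b,zt+.009],vel=.1,force_limit=15);rep("down")
effector.clamp();rep("grip")
ctrl.servo_line([*b,.32],vel=.2);rep("lifted")
```

```text
True
touch t 16.2 pos [ 0.4401 -0.26    0.1735] case [ -80.0858 -419.2596] F [-0.9853  0.989   7.0154] gap 0.0001 grip 3.6
down t 18.93 pos [ 0.4319 -0.357   0.1832] case [ -81.1418 -516.5909] F [-0.7912  0.3718  0.212 ] gap 0.0855 grip 0.0
grip t 19.51 pos [ 0.4319 -0.3572  0.1832] case [ -81.1795 -516.7989] F [-0.289   1.2597  4.6984] gap 0.0236 grip 59.4
lifted t 20.35 pos [ 0.431  -0.3566  0.3181] case [ -82.0879 -516.2827] F [ 0.2025 -0.1122 -2.5477] gap 0.024 grip 59.1
```

Run:
```python
from h import *
q=down(CP[2])
ctrl.move_to(W(12,-92,300),q);rep("over")
print(ctrl.servo_line(W(12,-92,211),vel=.1,force_limit=12));rep("down")
effector.let_go();rep("rel")
ctrl.servo_line(W(12,-92,320),vel=.2)
ctrl.servo_line(W(40,-60,330),vel=.2)
shot("w4");rep("up")
```

```text
over t 21.95 pos [0.5561 0.0587 0.3   ] case [ 12.1099 -92.8973] F [ 0.4303 -0.957  -1.7164] gap 0.0236 grip 59.1
True
down t 22.43 pos [0.5545 0.059  0.2644] case [ 10.4089 -92.7394] F [-1.078   0.3299 -2.0285] gap 0.0235 grip 60.0
rel t 23.06 pos [0.5552 0.0594 0.2669] case [ 11.1403 -92.2157] F [-0.2185  1.2122 -0.1153] gap 0.0856 grip 0.0
up t 23.89 pos [0.586  0.0894 0.3287] case [ 39.6673 -60.0402] F [ 0.0532 -0.1349 -0.4114] gap 0.0856 grip 0.0
```

View pics/w4.png

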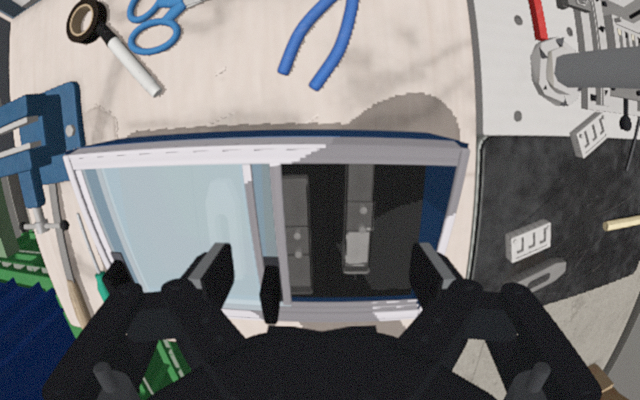

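w4 shows the bar released in the outer lane, with its pins at (362,210) and (362,228) and its front end near (356,272). The force stop tripped early and it dropped, so I'll check that it lies flat with a measurement and a close crop.

Run:
```python
from h import *
s=dict(np.load("pics/w4.npz"))
for n,uv,z in [("pin",(362,210),.051),("pin",(362,228),.051),("front",(356,265),.041),("rear",(360,166),.041),("spare pin",(295,236),.051),("spare pin",(298,253),.051),("spare front",(298,292),.041),("spare rear",(296,177),.041)]:
    print(n,inv(onz("wrist",uv,z,s)))
a=cv2.imread("pics/w4.png")[130:320,250:480];a=cv2.convertScaleAbs(a,alpha=1.5,beta=15)
cv2.imwrite("pics/c4.png",cv2.resize(a,None,fx=3,fy=3,interpolation=cv2.INTER_CUBIC))
```

```text
pin [ 25.718  -92.7635]
pin [  9.4439 -93.442 ]
front [-32.0137 -91.0265]
rear [ 61.3199 -91.1627]
spare pin [  2.1526 -35.9154]
spare pin [-14.2161 -38.0419]
spare front [-62.2645 -35.7986]
spare rear [ 51.8332 -37.2385]
```

View pics/c4.png

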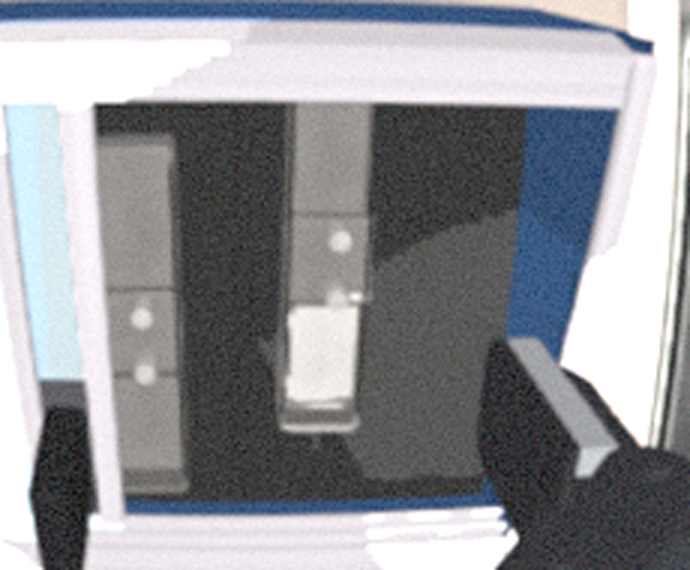

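The bar is flat: its pins measure 16.3 mm apart like the spare's, its centre is at case (17,-93), and its front end is where it should be. Now I'll open the left door, which also pushes the right one shut, and fetch the clamp.

Run:
```python
from h import *
q=down(CP[2]);zt=float(np.load("zt.npy"))
ctrl.move_to(W(-46,140,300),q)
ctrl.servo_line(W(-46,140,249),vel=.12)
effector.clamp();s=rep("clamped")
print(ctrl.servo_line(W(-46,10,249),vel=.12,force_limit=22));rep("slid")
effector.let_go()
ctrl.servo_line(W(-46,15,310),vel=.2);rep("up")
qc=down(-np.pi/2+.231);c=np.array([.4281,-.185])
ctrl.move_to([*c,.25],qc);shot("w5")
ctrl.servo_line([*c,zt+.010],vel=.1,force_limit=15);rep("down")
effector.clamp();rep("grip")
ctrl.servo_line([*c,.32],vel=.2);rep("lifted")
```

```text
clamped t 26.02 pos [0.5153 0.2945 0.2493] case [-45.9723 139.2348] F [-1.8327 -5.185   3.6052] gap 0.0111 grip 60.1
True
slid t 27.09 pos [0.5053 0.1681 0.2494] case [-46.6262  12.415 ] F [-0.1642  2.3284  2.1836] gap 0.0106 grip 60.2
up t 28.26 pos [0.5061 0.1707 0.3107] case [-46.0116  15.0921] F [-0.3097 -0.036  -1.2504] gap 0.085 grip 0.0
down t 30.51 pos [ 0.4285 -0.185   0.184 ] case [ -97.1924 -345.2987] F [-0.1363 -0.1153  0.7161] gap 0.0855 grip 0.0
grip t 31.09 pos [ 0.4299 -0.1851  0.1852] case [ -95.7786 -345.3201] F [2.9814 1.4663 7.3541] gap 0.0275 grip 58.6
lifted t 31.93 pos [ 0.4271 -0.1848  0.3181] case [ -98.5887 -345.2116] F [-0.0212 -0.4771 -3.5865] gap 0.0272 grip 59.5
```

Run:
```python
from h import *
q=down(CP[2])
ctrl.move_to(W(2,93,310),q);st=shot("w6")
print(ctrl.servo_line(W(2,93,260),vel=.1,force_limit=25));rep("mid")
hit=ctrl.servo_line(W(2,93,213),vel=.08,force_limit=20);z=rep("down %s"%hit)["eef_pos"][2]
if z<.222:
    effector.let_go();rep("rel")
    ctrl.servo_line(W(2,93,320),vel=.2)
    ctrl.servo_line(W(50,60,350),vel=.2)
    shot("w7");rep("up")
```

```text
False
mid t 34.27 pos [0.5601 0.2447 0.2606] case [ 2.3672 92.9353] F [ 0.6354  0.0512 -3.2456] gap 0.0276 grip 59.5
down False t 35.01 pos [0.5601 0.245  0.2135] case [ 2.2783 93.156 ] F [ 0.3496  0.2704 -2.94  ] gap 0.0269 grip 59.5
rel t 35.61 pos [0.5598 0.2448 0.2131] case [ 2.0357 93.0114] F [0.6291 0.8538 0.5265] gap 0.0857 grip 0.0
up t 36.82 pos [0.605  0.2083 0.3483] case [49.7898 59.8998] F [-0.686  -0.5007 -1.0824] gap 0.0856 grip 0.0
```

View pics/w7.png

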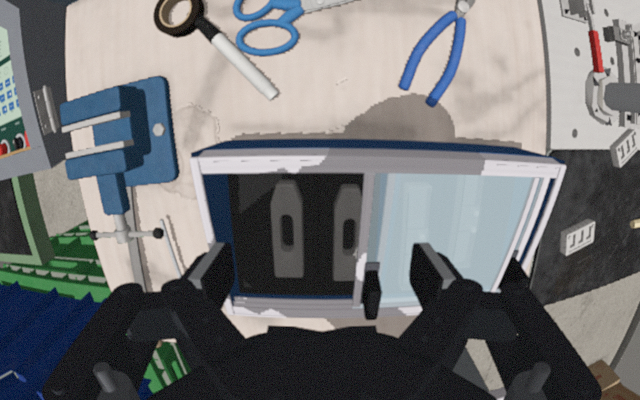

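w7 shows the loose clamp flat in the outer left lane at (288,230), parallel to the undisturbed spare at (348,232). The left door's fin is at (372,288). Now I'll shut the left door and press the right one home.

Run:
```python
from h import *
q=down(CP[2])
for y0,y1 in [(14,147),(-139,-147)]:
    ctrl.move_to(W(-46,y0,310),q)
    ctrl.servo_line(W(-46,y0,249),vel=.12)
    effector.clamp();rep("clamped")
    print(ctrl.servo_line(W(-46,y1,249),vel=.11 if y0>0 else .04,force_limit=20));y=rep("slid")
    effector.let_go()
    p=y["eef_pos"].copy();p[2]=.32
    ctrl.servo_line(p,vel=.2)
ctrl.move_to([.48,.11,.42],down(CP[2]));shot("w8");rep("end")
```

```text
clamped t 38.67 pos [0.5061 0.1695 0.2493] case [-45.9893  13.9646] F [-1.1988 -0.659   3.6999] gap 0.0107 grip 61.0
True
slid t 39.73 pos [0.5158 0.2954 0.2493] case [-45.5799 140.1905] F [-0.4586 -2.6916  5.2467] gap 0.0106 grip 61.9
clamped t 43.34 pos [0.4948 0.0169 0.2493] case [ -45.9531 -139.1075] F [-2.0766 -0.7477  4.1413] gap 0.0109 grip 61.2
True
slid t 43.57 pos [0.4944 0.0134 0.2493] case [ -46.1192 -142.6055] F [-2.8102  4.9325  3.7682] gap 0.0102 grip 61.9
end t 45.45 pos [0.4798 0.1099 0.4185] case [-67.845  -47.4145] F [ 0.4106  0.2273 -0.4803] gap 0.0851 grip 0.0
```

View pics/w8.png

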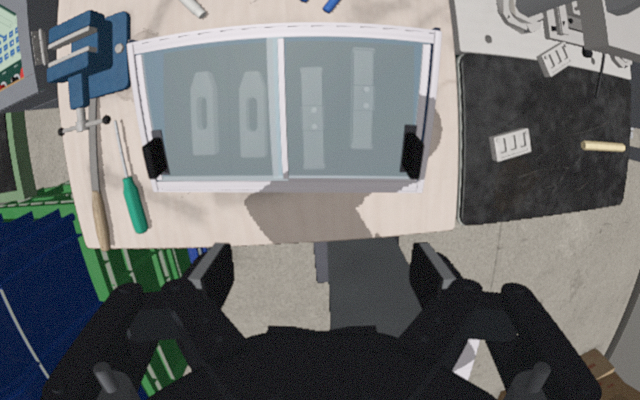

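w8 shows both doors shut, with fins at (153,155) and (412,152). The two clamps are in the left bay and the two bars in the right. As a last check, I'll see whether the bystanders moved.

Run:
```python
from h import *
s=dict(np.load("pics/w8.npz"))
print("ins",onz("wrist",(511,145),.018,s)[:2],"Lfin",inv(onz("wrist",(153,152),.096,s)),"Rfin",inv(onz("wrist",(412,150),.096,s)))
ctrl.hand_in()
```

```text
ins [ 0.497  -0.1489] Lfin [-34.0665 130.2421] Rfin [ -35.4662 -133.876 ]
the job is handed in; nothing more can be done
```

I handed the job in at about 45 s: the mould bar is in the right bay's outer lane, the strap clamp in the left bay's, and both doors are pushed to their stops. The bar was let go about 5 cm above the floor by an early force stop, but the pictures showed it lying flat. The steel insert read about 1 cm from where I first measured it, at the edge of the view, so I can't rule out a small nudge.

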